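Check the temperature of a welded boss

ROBOT

A 7-joint arm with a two-finger parallel gripper is mounted at the origin on the work surface. World frame = base frame: x ahead of the robot, y to its left, z up, the work surface at z = 0. Lengths are in m, angles in rad, forces in N, time in s.
With the tool pointing down it reaches from about 0.425 to 0.875 m from the base axis. Payload 4.7 kg.
Tool frame: the origin (TCP) lies on the centre line of the jaws, within the pads' length; the fingertips stand 14 mm ahead of it and the grasp point (between the pads) lies 5 mm behind it; z points along the fingers, y is the line along which they close (so a half turn about z gives the same grasp; the last joint's range is limited). The gripper opens to 87 mm and grips with 3 to 60 N. Pads are 19 mm wide; open, the fingers measure 117 mm over their backs; the gripper's body (75 mm by 190 mm) begins 51 mm behind the grasp point.
Start: joints at [1.246, 0.321, -0.07, 1.45, 0.023, 1.371, -0.057], TCP at [0.216, -0.613, 0.237] pointing down, gripper open.
Joint ranges: [-2.86, 2.86], [-0.3, 2.09], [-1.38, 1.24], [0.06, 2.45], [-1.56, 4.7], [0.09, 2.05], [-2.69, 2.69]. Speed limits (rad/s): [2.57, 2.57, 3.14, 3.14, 3.14, 3.14, 3.14].

INTERFACE

Orientations are given as a rotation vector (axis times angle).
In Python, from bench import ctrl gives the robot as it stands.
- The arm moves only by the tool send_rows, never from a script. Its argument "steps" is a list of rows, each an object of numbers: "tx", "ty", "tz": the shift along the tool's x, y, z in units of 60 mm (1.0 is 60 mm); "turn": the turn about the tool's z in units of 8 degrees (1.0 is 8 degrees); "grip": the opening, from 0 (shut) to 1 (fully open). A call has 1 to 12 rows; each row shifts and turns the commanded pose from where the row before left it, along the tool's axes as they then stand; what a row does not reach is not made up. A row lasts 1/8 s, in which the tool goes at most 62.5 mm and 10.7 degrees, less where a joint would pass 70% of its speed; a pose out of reach is approached as far as the arm can. A call is refused whole if a number of a shift passes 1 or a number of a turn 1, either way. A call with a gripper value outside its range is refused whole. The fingers move at their own pace and stop on an object; "newtons" is the grip in N (left out, the last holds). Time passes only in rows, so rows that do not move let the fingers close. It gives the time, the measured TCP pose, the force, the opening and the grip force at its end, in the units of the state.
- ctrl.get_state(): the state, without advancing time (a new reading comes with each control period).
- ctrl.get_image(name): name is "scene" or "side" or "wrist"; returns a dict with "pixels" (420x560x3 uint8, red, green, blue), "K" (3x3 intrinsics, pixels), "cam_to_world" (4x4, takes a point from camera to world coordinates); the wrist camera has in their place "T_tool_cam" (4x4, takes a point from camera to tool coordinates, whose origin is the TCP and whose axes are the flange's). Camera axes: x right, y down, z forward; pixel columns grow to the right and rows downward; lengths in m; the calibration is good to about 2 mm. A picture is of the moment at which its call begins: read the wrist's pose just before it. There is no depth.
- ctrl.close_job(): hands the job in; it is judged then, once.
The state is a dict: "time": time; "joint_positions": joint angles; "qd": joint speeds; "joint_torque": joint torques, N m; "position": TCP position; "tool_rot": TCP orientation; "ft_force": force on the tool from outside, world axes, zero at the start; "torque": the same for the moment, N m; "grip_width": opening from 0.0 (shut) to 1.0 (fully open); "grip_force": force on a finger pad.
Only numpy, scipy, OpenCV 4.12 (cv2) and the standard library are available. Lean on these libraries where they do the work, as an engineer would, in place of code of your own. Each camera call takes 0.05 s, during which the arm holds its last target. There are 200 camera calls.

TASK

Push the positioner's handle round clockwise until the turntable clicks into its second notch, then let go of it. Pick up the infrared thermometer and aim it level and square at the welded boss from about 8 cm away, holding it steady there for two seconds. Then lay it gently back on its mat on the same side; never touch the hot workpiece with the arm, nor the positioner with the thermometer, and leave everything else on the table alone.

Things in the scene. Friction and masses are not known exactly. Their poses are not given: they have to be found in the camera images.
- positioner: grey indexing welding positioner bolted to the table: foot plate 190 x 150 x 10 mm, round drum, and on it a steel turntable 150 mm across whose upper face is 52 mm above the table. Origin: underside centre, on the vertical turning axis; z up
- turntable (a joint): turn of the turntable (rad), growing clockwise seen from above. A detent gives it two notches: 0 (start) and 1.2 (inspection notch, just short of the end stop). Past about 0.6 it snaps on into the 1.2 notch by itself. Pushing the handle post takes about 6 N
- swing_handle: the turntable's swing handle, turning with it: a flat arm 18 mm wide reaching out from the turntable's edge, and at its end an upright steel post of 14 mm diameter, 125 mm from the turning axis, topped by a black ball of 19 mm. Origin on the turning axis at the turntable's upper face (52 mm above the table); own +x points out along the arm to the post
- handle_post (a point): point on the axis of the upright post, 87 mm above the table; the post can be pushed from 60 to 100 mm above the table (its ball tops out at 118 mm)
- weldment: the hot workpiece bolted on the turntable and turning with it: plate 96 x 96 x 8 mm with an upright 60 x 60 mm square tube, its top 150 mm above the table. A round steel boss, 38 mm across and standing 14 mm proud, is welded on one upright face of the tube. Origin on the turning axis at the turntable's upper face; own +x points square out of the face with the boss; z up
- boss (a point): centre of the boss's flat end, 110 mm above the table, 44 mm from the turning axis; same axes as the weldment. With the turntable at 1.2 it faces the side of the thermometer's mat, roughly -y
- thermometer: pistol-shaped infrared thermometer, 0.24 kg or so, lying on its side. Grey barrel 120 mm long, 42 mm wide (own y), 38 mm high (own z), black round nose 36 mm across, 16 mm longer, at the +x end. Its black handle leaves the barrel's rear to own -y (x from about -80 to -30 mm, to y = -107 mm, 30 mm thick). Origin: centre of the barrel's underside as it lies; own +x is where it looks, z up
- lens (a point): lens centre at the front end of the nose, 76 mm ahead of and 19 mm above the thermometer's origin; the thermometer looks along own +x from here
- barrel_grip (a point): middle of the barrel 8 mm ahead of the thermometer's origin, 19 mm above its underside: grip across the barrel (42 mm) here, clear of the handle
- mat: black rubber mat fixed to the table, 250 (own x) by 210 mm (own y), 4 mm thick, on which the thermometer lies. Origin: at its underside, 25 mm to the +y side of its centre, so the mat reaches 125 mm to own +x and -x, 80 mm to +y and 130 mm to -y; z up
- offcut_a: offcut of 40 mm square steel tube, 90 mm long, lying by the positioner. Not to be disturbed. Origin: underside centre
- offcut_b: offcut of 30 mm square steel tube, 60 mm long, by the positioner. Not to be disturbed. Origin: underside centre
- spray_can: aluminium spray can, 64 mm across, 180 mm tall, standing. Not to be disturbed. Origin: underside centre
- magnet_square: L-shaped grey welding magnet, 80 x 70 x 18 mm. Not to be disturbed. Origin: underside of its long leg's middle
- pipe_ring: short steel pipe ring, 60 mm across, 30 mm high. Not to be disturbed. Origin: underside centre
- chipping_hammer: hammer 260 mm long with a wooden handle, lying. Not to be disturbed. Origin: middle of its length
- wire_brush: wooden brush 240 mm long, lying. Not to be disturbed. Origin: middle of its length
Mind the look-alikes: they are no part of the job. Of the things that look like the thermometer, take the one that is farthest to the robot's left at the start.

How it is judged:
On the way, in this order (a step that is already met when the one before it is completed fails the run):
1. the turntable has clicked into its second notch and the robot has let go of the handle (value of joint turntable between 1.1 and 1.3 rad and contact force between the fingers and swing_handle below 0.5 N), for 0.2 s.
2. the thermometer looks at the boss, on its face, level and square to it within 16 degrees, from 4 to 12 cm, and is held steady so for 1.5 s (value of joint turntable between 1.1 and 1.3 rad and x of boss in the frame of lens between 0.04 and 0.12 m and y of boss in the frame of lens between -0.018 and 0.018 m and z of boss in the frame of lens between -0.018 and 0.018 m and angle between the x axis of lens and the x axis of boss, either way round below 0.28 rad and linear speed of thermometer below 0.03 m/s and angular speed of thermometer below 0.2 rad/s and contact force between the fingers and thermometer above 0.5 N), for 1.5 s.
At the end, for the whole second after the job is handed in: The turntable rests in its second notch (1.2 +- 0.1 rad); the thermometer lies still on its side on the mat, released, the middle of its barrel within the mat's edges, its underside at most 8 mm above the mat and tilted less than 0.15 rad (value of joint turntable between 1.1 and 1.3 rad and x of thermometer in the frame of mat between -0.125 and 0.125 m and y of thermometer in the frame of mat between -0.13 and 0.08 m and z of thermometer in the frame of mat below 0.012 m and angle between thermometer's own z axis and vertical below 0.15 rad and linear speed of thermometer below 0.03 m/s and contact force between the fingers and thermometer below 0.1 N); the robot touches nothing.
It fails at once if the arm or fingers touch the hot workpiece (contact force between any of the arm, the fingers and weldment above 1 N).
It fails at once if the thermometer touches the positioner, its handle or the workpiece (contact force between thermometer and positioner above 1 N or contact force between thermometer and swing_handle above 1 N or contact force between thermometer and weldment above 1 N).
It fails at once if the thermometer is dropped or thrown (out of the fingers and faster than 0.5 m/s) (contact force between the fingers and thermometer below 0.01 N and linear speed of thermometer above 0.5 m/s).
It fails at once if another thing on the table is moved by more than 3 cm (distance of any of offcut_a, offcut_b, spray_can, magnet_square, pipe_ring, chipping_hammer, wire_brush from where it was at the start of the episode above 0.03 m).
It also fails if it takes over 72 s, if anything falls off the work surface, if the arm or the gripper's body presses on something with over 40 N, if the wrist force passes 120 N, or if a joint passes its speed limit or range.

## Working session

There is one attempt and no reset: what is moved stays moved. The work goes in short steps, Python scripts to look and compute and a tool call to move; the robot and the scene stay as the last step left them, time stands still between calls to the robot, and variables do not carry over. Pictures are saved under pics/ and viewed, at most 10 in all, crops included, and the job is handed in when it is done.

Besides the shell and the picture viewer there is one more tool, called after ">>>" as a command line: name --argument value ..., lists and objects as JSON in quotes. send_rows: Moves the arm, as the interface text tells. Its arguments: {"type":"object","properties":{"steps":{"type":"array"},"newtons":{"type":"number"}},"required":["steps"]}

```bash
mkdir -p pics; ls
python3 - <<'E'
from bench import ctrl
import cv2,numpy as np
s=ctrl.get_state();print(s)
for n in ("scene","side"):
    d=ctrl.get_image(n);cv2.imwrite(f"pics/{n}0.png",d["pixels"][:,:,::-1]);np.savez(f"pics/{n}0.npz",**d)
    print(n,d["K"].tolist(),np.round(d["cam_to_world"],3).tolist())
d=ctrl.get_image("wrist");print(np.round(d["T_tool_cam"],3).tolist())
E
```

```text
pics
{'time': 0.0, 'joint_positions': array([ 1.24611873,  0.32180351, -0.07008675,  1.45168913,  0.02261841,
        1.37077175, -0.05693338]), 'qd': array([-0.0003524 , -0.00013153,  0.00104482,  0.00026907, -0.00148569,
       -0.00098443,  0.00084671]), 'joint_torque': array([ 3.09441680e-05, -4.91287422e+01, -4.04000301e-01, -3.12528741e+01,
       -6.40635495e-02,  4.37452400e-02,  2.13025046e-04]), 'position': array([ 0.21579236, -0.6125777 ,  0.23546706]), 'tool_rot': array([-3.09482072e+00, -5.29304928e-01,  6.76610887e-04]), 'ft_force': array([ 0.23181245,  0.00673159, -0.24937519]), 'torque': array([-0.00569624, -0.02949089,  0.02163031]), 'grip_force': 0.0, 'grip_width': 1.0026254613437677}
scene [[494.61533486803876, 0.0, 289.5586990715062], [0.0, 494.61533486803876, 204.35953674332626], [0.0, 0.0, 1.0]] [[-0.314, 0.642, -0.699, 1.49], [0.95, 0.207, -0.236, 0.322], [-0.007, -0.738, -0.675, 1.068], [0.0, 0.0, 0.0, 1.0]]
side [[406.4480681844703, 0.0, 280.3290985262024], [0.0, 406.4480681844703, 208.7004961540803], [0.0, 0.0, 1.0]] [[0.997, -0.056, 0.053, 0.434], [-0.076, -0.626, 0.776, -1.012], [-0.011, -0.778, -0.629, 0.89], [0.0, 0.0, 0.0, 1.0]]
[[0.0, -0.967, -0.256, 0.07], [1.0, 0.0, 0.0, -0.002], [-0.0, -0.256, 0.967, -0.148], [0.0, 0.0, 0.0, 1.0]]
```

View pics/scene0.png

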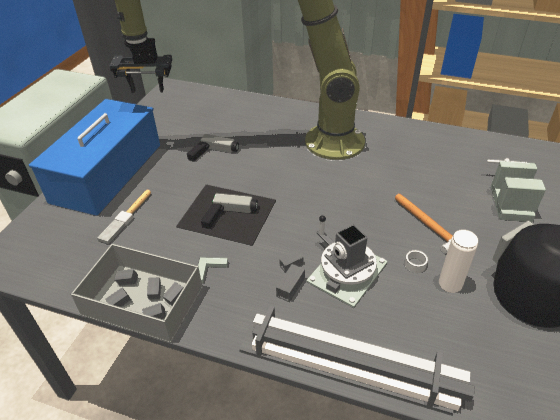

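View pics/side0.png

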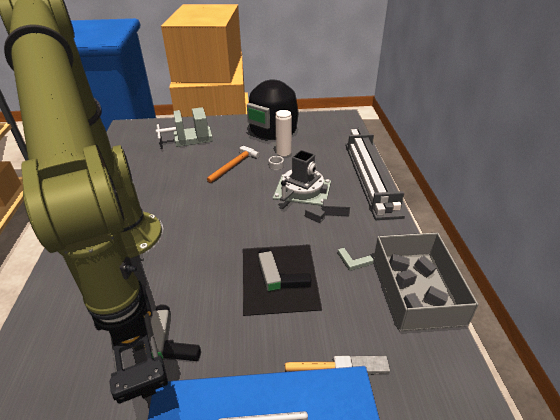

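The look-alikes are a pistol thermometer on the mat at scene (232,205) / side (272,272), and a second one near the toolbox at scene (215,147) / side (180,350). I'll check the y of each, with one close crop.

```bash
cat > h.py <<'E'
import numpy as np,cv2
def load(n): 
    d=np.load(f"pics/{n}.npz");return {k:d[k] for k in d}
def ray(d,uv,T=None):
    T=d["cam_to_world"] if T is None else T
    v=T[:3,:3]@np.linalg.solve(d["K"],[uv[0],uv[1],1.]);return T[:3,3],v/np.linalg.norm(v)
def plane(d,uv,z,T=None):
    o,v=ray(d,uv,T);return o+v*(z-o[2])/v[2]
def tri(rays):
    A=np.zeros((3,3));b=np.zeros(3)
    for o,v in rays:
        P=np.eye(3)-np.outer(v,v);A+=P;b+=P@o
    p=np.linalg.solve(A,b);return p,[np.linalg.norm(np.cross(p-o,v)) for o,v in rays]
def proj(d,p,T=None):
    T=d["cam_to_world"] if T is None else T
    q=d["K"]@(T[:3,:3].T@(np.asarray(p)-T[:3,3]));return q[:2]/q[2]
E
python3 - <<'E'
from h import *
a,b=load("scene0"),load("side0")
print("mat th",plane(a,(232,205),.02),plane(b,(272,272),.02)," other",plane(a,(215,147),.02),plane(b,(180,350),.02))
im=lambda d,x,y:cv2.resize(d["pixels"][y:y+100,x:x+130,::-1],None,fx=3,fy=3,interpolation=cv2.INTER_CUBIC)
cv2.imwrite("pics/c1.png",np.vstack([np.hstack([im(a,290,205),im(b,240,130)]),np.hstack([im(a,170,165),im(b,230,235)])]))
E
```

```text
mat th [ 0.46210957 -0.21516982  0.02      ] [ 0.46099466 -0.22229305  0.02      ]  other [ 0.19542681 -0.39583564  0.02      ] [ 0.22694389 -0.45141637  0.02      ]
```

View pics/c1.png

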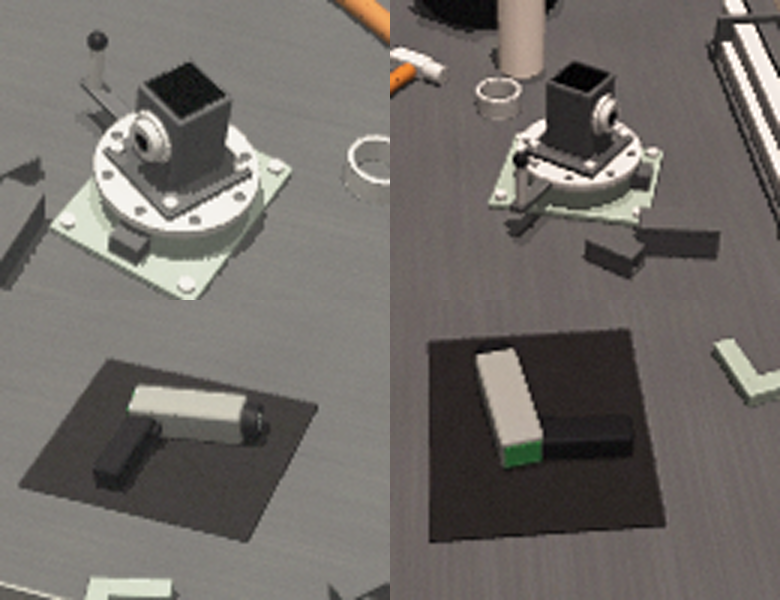

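The crop confirms the mat thermometer (green rear, grey barrel, black nose): it has y≈-0.22 against -0.42 for the other, so it is the leftmost and is my choice. The handle ball is at scene (322,218.5) / side (283.5,182.5).

Run:
```python
from h import *
a,b=load("scene0"),load("side0")
A=lambda x,y,ox=290,oy=205:(ox+x/3-.33,oy+y/3-.33)
B=lambda x,y,ox=240,oy=130:(ox+(x-390)/3-.33,oy+y/3-.33)
def t(n,p,q):
    r=tri([ray(a,p),ray(b,q)]);print(n,np.round(r[0],4),np.round(r[1][0],4));return r[0]
ball=t("ball",A(97,41),B(520,158))
# tube top corners: scene near/left/right/far  <-> side
S=[(135,97),(190,63),(231,98),(180,120)]; D=[(547,83),(577,63),(614,72),(587,93)]
Sp=[plane(a,A(*p),.15) for p in S];Dp=[plane(b,B(*p),.15) for p in D]
print(np.round(Sp,3)[:,:2].tolist());print(np.round(Dp,3)[:,:2].tolist())
print("axis",np.mean(Sp,0),np.mean(Dp,0))
t("boss",A(146,141),B(611,117))
print("mat scene",[np.round(plane(a,(170-.33+x/3,165-.33+(y-300)/3),.004)[:2],3).tolist() for x,y in[(108,360),(317,405),(247,541),(20,487)]])
print("mat side",[np.round(plane(b,(230-.33+(x-390)/3,235-.33+(y-300)/3),.004)[:2],3).tolist() for x,y in[(429,342),(628,330),(664,524),(430,541)]])
print("th top side",[np.round(plane(b,(230-.33+(x-390)/3,235-.33+(y-300)/3),.042)[:2],3).tolist() for x,y in[(477,353),(514,348),(543,440),(504,446)]])
print("offcuts top",[np.round(plane(b,B(x,y),z)[:2],3).tolist() for x,y,z in[(587,243,.03),(640,250,.03),(612,274,.0),(640,230,.04),(719,232,.04),(719,258,0)]])
print("front z(lens)", plane(a,(170+255/3,165+120/3),.023))
```

```text
ball [0.5198 0.0912 0.1073] 0.0014
[[0.621, 0.15], [0.566, 0.186], [0.597, 0.229], [0.635, 0.193]]
[[0.557, 0.178], [0.596, 0.218], [0.637, 0.194], [0.6, 0.152]]
axis [0.60478514 0.18940454 0.15      ] [0.59755188 0.18571448 0.15      ]
boss [0.6303 0.1645 0.1083] 0.0005
mat scene [[0.381, -0.347], [0.38, -0.1], [0.588, -0.099], [0.59, -0.346]]
mat side [[0.377, -0.104], [0.584, -0.104], [0.583, -0.351], [0.377, -0.351]]
th top side [[0.426, -0.162], [0.462, -0.158], [0.482, -0.278], [0.446, -0.282]]
offcuts top [[0.588, 0.032], [0.645, 0.015], [0.615, 0.012], [0.648, 0.037], [0.735, 0.026], [0.739, 0.028]]
front z(lens) [ 0.44294987 -0.14504241  0.023     ]
```

```bash
cat > plan.py <<'E'
import numpy as np,sys
from scipy.spatial.transform import Rotation as R
from bench import ctrl
def st():
    s=ctrl.get_state();return s,R.from_rotvec(s["tool_rot"]).as_matrix()
def plan(p,yaw=None):
    """tool-frame shift (units) from here to p; turn (units) to bring tool y to angle yaw (deg, mod 180); turn AFTER shift"""
    s,M=st();d=M.T@(np.asarray(p)-s["position"])/.06
    c=np.degrees(np.arctan2(M[1,1],M[0,1]))
    print("t",round(s["time"],2),"pos",np.round(s["position"],4),"yaw_y",round(c,2),"z",np.round(M[:,2],3),"shift",np.round(d,3),end=" ")
    if yaw is not None:
        w=(yaw-c+90)%180-90;print("turn",round(-w/8,3),end="")
    print(" q7",round(s["joint_positions"][6],2),"F",np.round(s["ft_force"],1))
if __name__=="__main__":
    a=list(map(float,sys.argv[1:]));plan(a[:3],a[3] if len(a)>3 else None)
E
python3 plan.py 0.555 0.060 0.235 -50
```

```text
t 0.15 pos [ 0.2159 -0.6127  0.2357] yaw_y -70.59 z [-0.001  0.001 -1.   ] shift [ 9.057 -8.696  0.024] turn -2.573 q7 -0.06 F [-0.4  0.4 -0. ]
```

>>> send_rows --steps '[{"tx": 0.65, "ty": -0.62, "grip": 0}, {"tx": 0.65, "ty": -0.62, "grip": 0}, {"tx": 0.65, "ty": -0.62, "grip": 0}, {"tx": 0.65, "ty": -0.62, "grip": 0}, {"tx": 0.65, "ty": -0.62, "grip": 0}, {"tx": 0.65, "ty": -0.62, "grip": 0}, {"tx": 0.65, "ty": -0.62, "grip": 0}, {"tx": 0.65, "ty": -0.62, "grip": 0}, {"tx": 0.65, "ty": -0.62, "grip": 0}, {"tx": 0.65, "ty": -0.62, "grip": 0}, {"tx": 0.65, "ty": -0.62, "grip": 0}, {"tx": 0.65, "ty": -0.62, "grip": 0}]'

```text
validation failed for argument at $.st...
```

>>> send_rows --steps '[{"tx": 0.65, "ty": -0.62, "grip": 0}, {"tx": 0.6, "ty": -0.62, "grip": 0}, {"turn": -0.87, "grip": 0}, {"turn": -0.85, "grip": 0}, {"turn": -0.85, "grip": 0}, {"grip": 0}, {"grip": 0}]'

```text
validation failed for argument at $.st...
```

```bash
python3 plan.py 0.555 0.060 0.086 -50
python3 - <<'E'
from bench import ctrl
import cv2,numpy as np
from h import *
from plan import st
s,M=st();d=ctrl.get_image("wrist");T=np.eye(4);T[:3,:3]=M;T[:3,3]=s["position"];W=T@d["T_tool_cam"]
cv2.imwrite("pics/w1.png",d["pixels"][:,:,::-1]);print(proj(d,[.5198,.0912,.1085],W))
E
```

```text
t 0.15 pos [ 0.2159 -0.6127  0.2357] yaw_y -70.59 z [-0.001  0.001 -1.   ] shift [ 9.058 -8.692  2.507] turn -2.573 q7 -0.06 F [-0.4  0.4 -0. ]
[-856.73089584 -817.97305762]
```

View pics/w1.png

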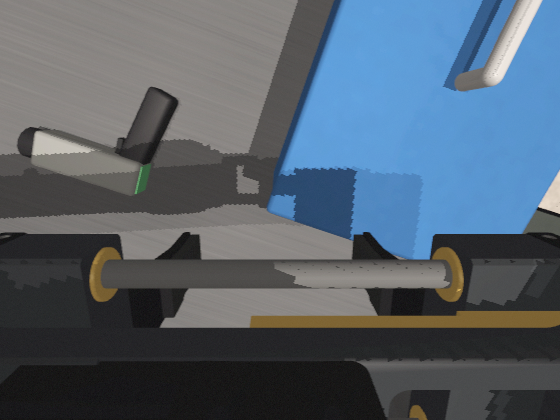

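The rows were refused and the arm has not moved. The wrist view shows the look-alike at (90,160) and the toolbox. I'll send full rows instead.

>>> send_rows --steps '[{"tx": 0.65, "ty": -0.62, "tz": 0.0, "turn": 0.0, "grip": 0.0}]'

```text
time: 0.32
position: [0.237, -0.5672, 0.2353]
tool_rot: [-3.098, -0.519, 0.003]
ft_force: [1.4, -0.5, 0.1]
grip_width: 0.949
grip_force: 0.0
```

>>> send_rows --steps '[{"tx": 0.65, "ty": -0.62, "tz": 0, "turn": 0, "grip": 0}, {"tx": 0.65, "ty": -0.62, "tz": 0, "turn": 0, "grip": 0}, {"tx": 0.65, "ty": -0.62, "tz": 0, "turn": 0, "grip": 0}, {"tx": 0.65, "ty": -0.62, "tz": 0, "turn": 0, "grip": 0}, {"tx": 0.65, "ty": -0.62, "tz": 0, "turn": 0, "grip": 0}, {"tx": 0.65, "ty": -0.62, "tz": 0, "turn": 0, "grip": 0}, {"tx": 0.65, "ty": -0.62, "tz": 0, "turn": 0, "grip": 0}, {"tx": 0.65, "ty": -0.62, "tz": 0, "turn": 0, "grip": 0}, {"tx": 0.65, "ty": -0.62, "tz": 0, "turn": 0, "grip": 0}, {"tx": 0.65, "ty": -0.62, "tz": 0, "turn": 0, "grip": 0}, {"tx": 0.65, "ty": -0.62, "tz": 0, "turn": 0, "grip": 0}]'

```text
time: 1.7
position: [0.5095, -0.035, 0.2367]
tool_rot: [3.096, 0.529, 0.001]
ft_force: [1.0, -0.9, -0.6]
grip_width: 0.008
grip_force: 0.0
```

>>> send_rows --steps '[{"tx": 0.65, "ty": -0.62, "tz": 0, "turn": 0, "grip": 0}, {"tx": 0.6, "ty": -0.62, "tz": 0, "turn": 0, "grip": 0}, {"tx": 0, "ty": 0, "tz": 0, "turn": -0.87, "grip": 0}, {"tx": 0, "ty": 0, "tz": 0, "turn": -0.85, "grip": 0}, {"tx": 0, "ty": 0, "tz": 0, "turn": -0.85, "grip": 0}, {"tx": 0, "ty": 0, "tz": 0, "turn": 0, "grip": 0}, {"tx": 0, "ty": 0, "tz": 0, "turn": 0, "grip": 0}]'

```text
time: 2.58
position: [0.555, 0.0585, 0.2365]
tool_rot: [2.953, 1.071, -0.0]
ft_force: [0.5, -0.4, 0.6]
grip_width: 0.007
grip_force: 0.0
```

```bash
python3 plan.py 0.555 0.060 0.086 -50
python3 - <<'E'
from bench import ctrl
import cv2,numpy as np
from h import *
from plan import st
s,M=st();d=ctrl.get_image("wrist");T=np.eye(4);T[:3,:3]=M;T[:3,3]=s["position"];W=T@d["T_tool_cam"]
d["cam_to_world"]=W;np.savez("pics/w2.npz",**d)
cv2.imwrite("pics/w2.png",d["pixels"][:,:,::-1]);print(proj(d,[.5198,.0912,.1085]),proj(d,[.6,.188,.15]),proj(d,s["position"]))
E
```

```text
t 2.58 pos [0.555  0.0585 0.2365] yaw_y -50.15 z [-0. -0. -1.] shift [ 0.017 -0.019  2.508] turn -0.018 q7 -1.13 F [ 0.5 -0.4  0.6]
[226.85272241 207.702938  ] [177.81349244  54.13417812] [278.87077573 261.31372365]
```

View pics/w2.png

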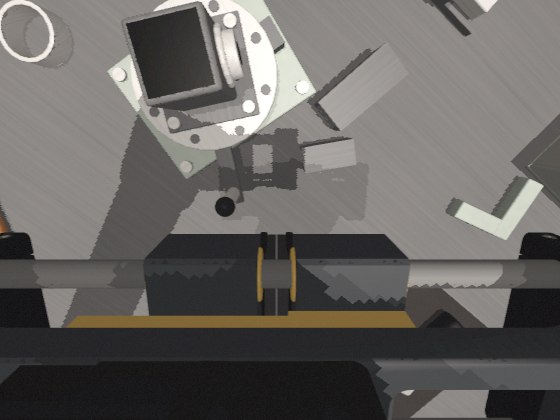

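The ball shows at (225,207), predicted (227,208), and the tube top at (173,57), so the calibration holds. Offcuts are at (362,85) and (330,153). Descending beside the post.

>>> send_rows --steps '[{"tx": 0, "ty": 0, "tz": 0.85, "turn": 0, "grip": 0}, {"tx": 0, "ty": 0, "tz": 0.85, "turn": 0, "grip": 0}, {"tx": 0, "ty": 0, "tz": 0.5, "turn": 0, "grip": 0}, {"tx": 0, "ty": 0, "tz": 0.3, "turn": 0, "grip": 0}, {"tx": 0, "ty": 0, "tz": 0, "turn": 0, "grip": 0}]'

```text
time: 3.25
position: [0.5545, 0.0586, 0.0858]
tool_rot: [-2.952, -1.073, 0.003]
ft_force: [-0.1, 0.1, 1.1]
grip_width: 0.007
grip_force: 0.0
```

Run:
```python
from plan import *
s,M=st();print(s["position"],s["ft_force"])
# waypoints: finger centre trailing the post by 22mm along tangent, tool y along tangent, turntable angle th
ax=np.array([.6,.188]);a0=np.radians(-129.5);cur=s["position"][:2];yaw=np.arctan2(M[1,1],M[0,1])
for th in np.arange(0,.96,.1):
    a=a0-th;p=ax+.125*np.r_[np.cos(a),np.sin(a)];t=np.r_[np.sin(a),-np.cos(a)]
    w=p-.022*t;y=np.arctan2(-t[1],-t[0])
    d=w-cur;X=np.r_[-np.sin(yaw),np.cos(yaw)];Y=np.r_[np.cos(yaw),np.sin(yaw)]
    print(round(th,2),np.round(w,3),"yaw",round(np.degrees(y),1),"tx,ty",round(d@X/.06,3),round(d@Y/.06,3),"turn",round(-np.degrees(y-yaw)/8,2))
    cur=w;yaw=y
```

```text
[0.5544728  0.05856419 0.08576732] [-0.10210611  0.14191637  1.14834041]
0.0 [0.537 0.078] yaw -39.5 tx,ty -0.014 -0.425 turn -1.32
0.1 [0.527 0.084] yaw -45.2 tx,ty -0.026 -0.21 turn 0.72
0.2 [0.517 0.092] yaw -51.0 tx,ty -0.026 -0.21 turn 0.72
0.3 [0.508 0.101] yaw -56.7 tx,ty -0.026 -0.21 turn 0.72
0.4 [0.499 0.111] yaw -62.4 tx,ty -0.026 -0.21 turn 0.72
0.5 [0.492 0.121] yaw -68.1 tx,ty -0.026 -0.21 turn 0.72
0.6 [0.486 0.132] yaw -73.9 tx,ty -0.026 -0.21 turn 0.72
0.7 [0.481 0.144] yaw -79.6 tx,ty -0.026 -0.21 turn 0.72
0.8 [0.477 0.156] yaw -85.3 tx,ty -0.026 -0.21 turn 0.72
0.9 [0.475 0.168] yaw -91.1 tx,ty -0.026 -0.21 turn 0.72
```

>>> send_rows --steps '[{"tx": 0, "ty": -0.2, "tz": 0, "turn": 0, "grip": 0}, {"tx": -0.02, "ty": -0.2, "tz": 0, "turn": 0, "grip": 0}, {"tx": -0.05, "ty": -0.2, "tz": 0, "turn": 0, "grip": 0}, {"tx": -0.05, "ty": -0.2, "tz": 0, "turn": 0, "grip": 0}, {"tx": -0.03, "ty": -0.21, "tz": 0, "turn": 0.7, "grip": 0}]'

```text
time: 3.88
position: [0.5108, 0.0987, 0.0878]
tool_rot: [3.0, 0.923, 0.007]
ft_force: [6.6, -2.7, 0.7]
grip_width: 0.005
grip_force: 3.0
```

```bash
python3 plan.py .499 .111 .086 -62.4
```

```text
t 3.88 pos [0.5108 0.0987 0.0878] yaw_y -55.82 z [ 0.005 -0.001 -1.   ] shift [-0.049 -0.28   0.029] turn 0.823 q7 -1.38 F [ 6.6 -2.7  0.7]
```

>>> send_rows --steps '[{"tx": -0.04, "ty": -0.26, "tz": 0.02, "turn": 0.8, "grip": 0}, {"tx": -0.03, "ty": -0.21, "tz": 0, "turn": 0.7, "grip": 0}, {"tx": -0.03, "ty": -0.21, "tz": 0, "turn": 0.7, "grip": 0}, {"tx": -0.03, "ty": -0.21, "tz": 0, "turn": 0.7, "grip": 0}, {"tx": 0, "ty": 0, "tz": 0, "turn": 0, "grip": 0}]'

```text
time: 4.5
position: [0.4777, 0.1447, 0.0854]
tool_rot: [3.126, 0.311, -0.001]
ft_force: [0.7, 0.1, -0.0]
grip_width: 0.006
grip_force: 0.0
```

```bash
python3 plan.py .475 .168 .086 -91.1
python3 - <<'E'
from bench import ctrl
import cv2,numpy as np
ims=[]
for n,(x,y) in (("scene",(280,195)),("side",(240,120))):
    d=ctrl.get_image(n);np.savez(f"pics/{n}1.npz",**d)
    ims.append(cv2.resize(d["pixels"][y:y+120,x:x+130,::-1],None,fx=3,fy=3,interpolation=cv2.INTER_CUBIC))
cv2.imwrite("pics/c2.png",np.hstack(ims))
E
```

```text
t 4.5 pos [0.4777 0.1447 0.0854] yaw_y -78.63 z [-0.001 -0.    -1.   ] shift [ 0.032 -0.39  -0.01 ] turn 1.558 q7 -1.85 F [ 0.7  0.1 -0. ]
```

View pics/c2.png

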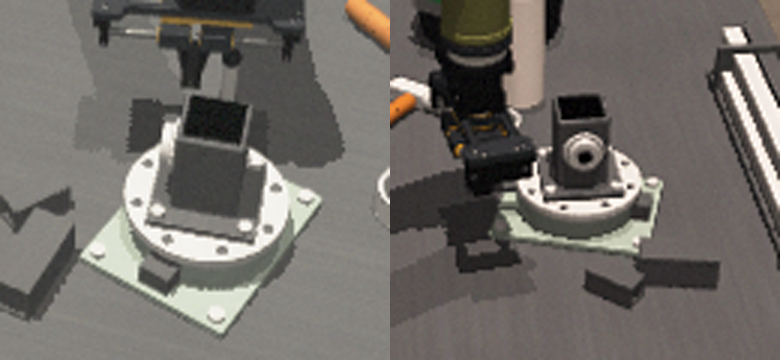

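The turntable has snapped round: the boss now faces the side camera at (583,152) in the crop, and the ball is clear of the finger. Backing off and lifting.

>>> send_rows --steps '[{"tx": 0, "ty": 0.3, "tz": 0, "turn": 0, "grip": 0}, {"tx": 0, "ty": 0.7, "tz": -0.2, "turn": 0, "grip": 0}, {"tx": 0, "ty": 0.3, "tz": -0.8, "turn": 0, "grip": 0}, {"tx": 0, "ty": 0.3, "tz": -0.8, "turn": 0, "grip": 0.5}, {"tx": 0, "ty": 0.3, "tz": -0.8, "turn": 0, "grip": 1}, {"tx": 0, "ty": 0.95, "tz": 0, "turn": 0, "grip": 1}, {"tx": 0, "ty": 0.95, "tz": 0, "turn": 0, "grip": 1}, {"tx": 0, "ty": 0.9, "tz": 0, "turn": 0, "grip": 1}, {"tx": 0, "ty": 0, "tz": 0, "turn": -1, "grip": 1}, {"tx": 0, "ty": 0, "tz": 0, "turn": -1, "grip": 1}, {"tx": 0, "ty": 0, "tz": 0, "turn": -1, "grip": 1}, {"tx": 0, "ty": 0, "tz": 0, "turn": -1, "grip": 1}]'

```text
time: 6.1
position: [0.5332, -0.1336, 0.2409]
tool_rot: [-2.918, -1.163, 0.002]
ft_force: [0.6, -0.9, -0.6]
grip_width: 0.941
grip_force: 0.0
```

>>> send_rows --steps '[{"tx": 0, "ty": 0, "tz": 0, "turn": -1, "grip": 1}, {"tx": 0, "ty": 0, "tz": 0, "turn": -1, "grip": 1}, {"tx": 0, "ty": 0, "tz": 0, "turn": -1, "grip": 1}, {"tx": 0, "ty": 0, "tz": 0, "turn": -1, "grip": 1}, {"tx": 0, "ty": 0, "tz": 0, "turn": -1, "grip": 1}, {"tx": 0, "ty": 0, "tz": 0, "turn": -1, "grip": 1}, {"tx": 0, "ty": 0, "tz": 0, "turn": -1, "grip": 1}, {"tx": 0, "ty": 0, "tz": 0, "turn": 0, "grip": 1}]'

```text
time: 7.1
position: [0.5333, -0.1335, 0.241]
tool_rot: [-2.038, -2.39, 0.001]
ft_force: [-0.5, -1.3, -0.6]
grip_width: 0.998
grip_force: 0.0
```

```bash
python3 plan.py .454 -.28 .24 9.5
```

```text
t 7.1 pos [ 0.5333 -0.1335  0.241 ] yaw_y 9.1 z [-0.001  0.    -1.   ] shift [-2.201 -1.691  0.017] turn -0.05 q7 0.28 F [-0.5 -1.3 -0.6]
```

>>> send_rows --steps '[{"tx": -0.73, "ty": -0.56, "tz": 0, "turn": 0, "grip": 1}, {"tx": -0.73, "ty": -0.56, "tz": 0, "turn": 0, "grip": 1}, {"tx": -0.73, "ty": -0.56, "tz": 0, "turn": 0, "grip": 1}, {"tx": 0, "ty": 0, "tz": 0, "turn": 0, "grip": 1}, {"tx": 0, "ty": 0, "tz": 0, "turn": 0, "grip": 1}]'

```text
time: 7.72
position: [0.4553, -0.2784, 0.2413]
tool_rot: [-2.038, -2.39, -0.001]
ft_force: [0.6, 0.4, -0.1]
grip_width: 0.998
grip_force: 0.0
```

Run:
```python
from bench import ctrl
import cv2,numpy as np
from h import *
from plan import st
s,M=st();d=ctrl.get_image("wrist");T=np.eye(4);T[:3,:3]=M;T[:3,3]=s["position"];W=T@d["T_tool_cam"]
d["cam_to_world"]=W;np.savez("pics/w3.npz",**d);ims=[cv2.resize(d["pixels"][:,:,::-1],(400,300))]
print(s["position"])
for n,(x,y) in (("scene",(280,195)),("side",(240,120))):
    e=ctrl.get_image(n);np.savez(f"pics/{n}2.npz",**e)
    ims.append(cv2.resize(e["pixels"][y:y+75,x:x+100,::-1],None,fx=4,fy=4,interpolation=cv2.INTER_CUBIC))
ims.append(cv2.resize(d["pixels"][0:210,120:400,::-1],(400,300)))
cv2.imwrite("pics/c3.png",np.vstack([np.hstack(ims[:2]),np.hstack(ims[2:])]))
```

```text
[ 0.45529428 -0.27843851  0.24126139]
```

View pics/c3.png

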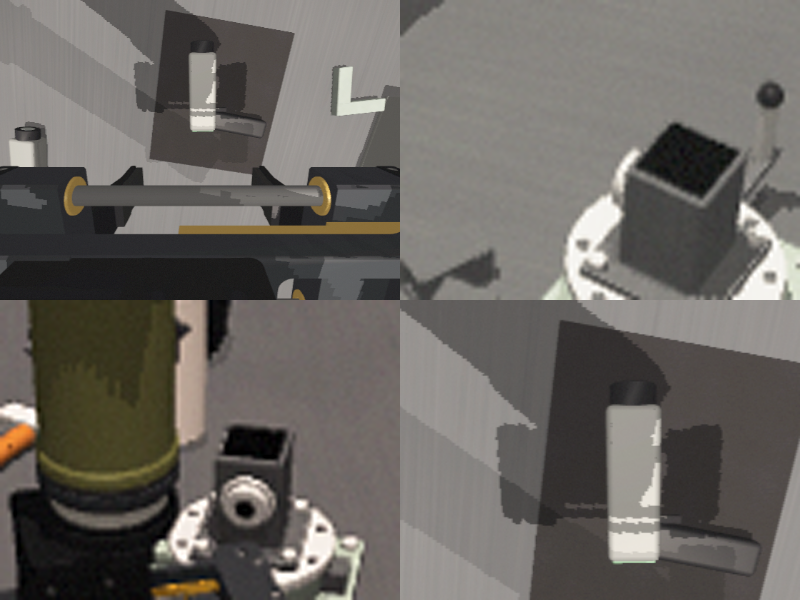

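The wrist view shows the barrel front edge at crop (609–660,405) and the rear at about (610–657,562). The boss centre is at side crop (244,507), the ball at scene crop (769,95).

Run:
```python
from h import *
a,b,w,b0=load("scene2"),load("side2"),load("w3"),load("side0")
A=lambda x,y:(280+(x-400)/4-.37,195+y/4-.37)
B=lambda x,y:(240+x/4-.37,120+(y-300)/4-.37)
Wp=lambda x,y:(120+(x-400)/1.4286,(y-300)/1.4286)
C=lambda x,y:(230-.33+(x-390)/3,235-.33+(y-300)/3)
r=np.round
print("ball",plane(a,A(769,95),.1085))
Sp=[plane(a,A(*p),.15) for p in[(636,170),(678,122),(741,150),(702,203)]];Dp=[plane(b,B(*p),.15) for p in[(217,460),(226,427),(293,430),(290,464)]]
print(r(Sp,3)[:,:2].tolist(),r(np.mean(Sp,0),4));print(r(Dp,3)[:,:2].tolist(),r(np.mean(Dp,0),4))
o,v=ray(b,B(244,507));print("boss at z.11",o+v*(.11-o[2])/v[2])
W=[plane(w,Wp(*p),.042)[:2] for p in[(609,405),(660,405),(657,560),(610,560)]];print("barrel",r(W,4).tolist())
f,k=(W[0]+W[1])/2,(W[2]+W[3])/2;print("len",np.linalg.norm(f-k),"dir",np.degrees(np.arctan2(*(f-k)[::-1])),"wid",np.linalg.norm(W[0]-W[1]),"c",(f+k)/2)
for p,q in(((609,405),(477,353)),((660,405),(514,348))):
    z=tri([ray(w,Wp(*p)),ray(b0,C(*q))]);print("corner",r(z[0],4),r(z[1][0],4))
# barrel mask by brightness
g=cv2.cvtColor(w["pixels"],cv2.COLOR_RGB2GRAY)[0:210,120:400];hsv=cv2.cvtColor(w["pixels"],cv2.COLOR_RGB2HSV)[0:210,120:400]
m=(g>115).astype(np.uint8);n,l,st,ce=cv2.connectedComponentsWithStats(m)
i=l[120,163];print(st[i]);c=cv2.findContours((l==i).astype(np.uint8),0,2)[0][0];bx=cv2.boxPoints(cv2.minAreaRect(c))+[120,0]
print("maskbox",[r(plane(w,q,.042)[:2],4).tolist() for q in bx])
```

```text
ball [0.48020571 0.2231782  0.1085    ]
[[0.618, 0.16], [0.567, 0.176], [0.58, 0.22], [0.633, 0.207]] [0.5997 0.1907 0.15  ]
[[0.562, 0.163], [0.575, 0.216], [0.633, 0.205], [0.623, 0.15]] [0.5983 0.1834 0.15  ]
boss at z.11 [0.58433554 0.14860622 0.11      ]
barrel [[0.4255, -0.159], [0.4628, -0.153], [0.4813, -0.268], [0.4437, -0.274]]
len 0.11651803898419157 dir 99.07368926153794 wid 0.03778191068583714 c [ 0.45329973 -0.21349716]
corner [ 0.4256 -0.1585  0.0384] 0.0004
corner [ 0.4629 -0.152   0.0357] 0.0002
[ 145   73   69  112 4228]
maskbox [[0.4213, -0.1603], [0.4912, -0.1467], [0.5195, -0.2618], [0.4431, -0.2768]]
```

```bash
python3 plan.py .4524 -.2073 .024 9.1
```

```text
t 7.88 pos [ 0.4561 -0.2773  0.2414] yaw_y 9.31 z [ 0.  0. -1.] shift [1.16  0.127 3.624] turn 0.026 q7 0.62 F [ 0.5 -0.9 -0.3]
```

>>> send_rows --steps '[{"tx": 0.58, "ty": 0.06, "tz": 0, "turn": 0, "grip": 1}, {"tx": 0.58, "ty": 0.06, "tz": 0.3, "turn": 0, "grip": 1}, {"tx": 0, "ty": 0, "tz": 0.9, "turn": 0, "grip": 1}, {"tx": 0, "ty": 0, "tz": 0.9, "turn": 0, "grip": 1}, {"tx": 0, "ty": 0, "tz": 0.8, "turn": 0, "grip": 1}, {"tx": 0, "ty": 0, "tz": 0.4, "turn": 0, "grip": 1}, {"tx": 0, "ty": 0, "tz": 0.2, "turn": 0, "grip": 1}, {"tx": 0, "ty": 0, "tz": 0.1, "turn": 0, "grip": 1}, {"tx": 0, "ty": 0, "tz": 0, "turn": 0, "grip": 1}]'

```text
time: 9.0
position: [0.4518, -0.209, 0.0259]
tool_rot: [2.036, 2.392, 0.0]
ft_force: [0.9, 0.2, 0.8]
grip_width: 1.002
grip_force: 0.0
```

```bash
python3 plan.py .4524 -.2073 .024 9.1
```

```text
t 9.0 pos [ 0.4518 -0.209   0.0259] yaw_y 9.19 z [ 0.001 -0.001 -1.   ] shift [0.027 0.014 0.032] turn 0.012 q7 0.4 F [0.9 0.2 0.8]
```

>>> send_rows --steps '[{"tx": 0.02, "ty": 0, "tz": 0.03, "turn": 0, "grip": 0.6}, {"tx": 0, "ty": 0, "tz": 0, "turn": 0, "grip": 0.4}, {"tx": 0, "ty": 0, "tz": 0, "turn": 0, "grip": 0.2}, {"tx": 0, "ty": 0, "tz": 0, "turn": 0, "grip": 0.2}, {"tx": 0, "ty": 0, "tz": 0, "turn": 0, "grip": 0.2}, {"tx": 0, "ty": 0, "tz": 0, "turn": 0, "grip": 0.2}]' --newtons 25

```text
time: 9.75
position: [0.4512, -0.2079, 0.0236]
tool_rot: [2.037, 2.392, 0.0]
ft_force: [0.3, 0.7, 0.6]
grip_width: 0.483
grip_force: 24.9
```

```bash
python3 plan.py .4524 -.2073 .024 9.1
```

```text
t 9.75 pos [ 0.4512 -0.2079  0.0236] yaw_y 9.17 z [ 0. -0. -1.] shift [ 0.006  0.022 -0.007] turn 0.009 q7 0.39 F [0.3 0.7 0.6]
```

>>> send_rows --steps '[{"tx": 0, "ty": 0, "tz": -0.1, "turn": 0, "grip": 0.2}, {"tx": 0, "ty": 0, "tz": -0.3, "turn": 0, "grip": 0.2}, {"tx": 0, "ty": 0, "tz": -0.4, "turn": 0, "grip": 0.2}, {"tx": 0, "ty": 0, "tz": -0.4, "turn": 0, "grip": 0.2}, {"tx": 0, "ty": 0, "tz": -0.25, "turn": 0, "grip": 0.2}, {"tx": 0, "ty": 0, "tz": 0, "turn": 0.5, "grip": 0.2}, {"tx": 0, "ty": 0, "tz": 0, "turn": 0.7, "grip": 0.2}, {"tx": 0, "ty": 0, "tz": 0, "turn": 0.7, "grip": 0.2}, {"tx": 0, "ty": 0, "tz": 0, "turn": 0.7, "grip": 0.2}, {"tx": 0, "ty": 0, "tz": 0, "turn": 0.66, "grip": 0.2}, {"tx": 0, "ty": 0, "tz": 0, "turn": 0, "grip": 0.2}, {"tx": 0, "ty": 0, "tz": 0, "turn": 0, "grip": 0.2}]'

```text
time: 11.25
position: [0.451, -0.2078, 0.1107]
tool_rot: [2.522, 1.873, -0.0]
ft_force: [-0.0, -0.5, -2.3]
grip_width: 0.479
grip_force: 25.0
```

```bash
python3 plan.py .5417 .0045 .111 -17
python3 - <<'E'
from bench import ctrl
import cv2,numpy as np
d=ctrl.get_image("side");np.savez("pics/side3.npz",**d);e=ctrl.get_image("scene");np.savez("pics/scene3.npz",**e)
f=lambda p,x,y:cv2.resize(p[y:y+120,x:x+130,::-1],None,fx=3,fy=3,interpolation=cv2.INTER_CUBIC)
cv2.imwrite("pics/c4.png",np.hstack([f(e["pixels"],180,140),f(d["pixels"],230,190)]))
E
```

```text
t 11.25 pos [ 0.451  -0.2078  0.1107] yaw_y -16.82 z [-0. -0. -1.] shift [ 3.824  0.424 -0.005] turn 0.023 q7 0.02 F [-0.  -0.5 -2.3]
```

View pics/c4.png

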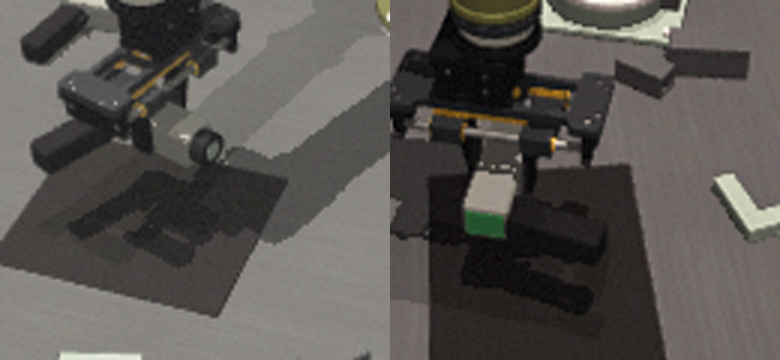

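The thermometer is held level, lens at scene crop (209,148). Moving to the aiming point.

>>> send_rows --steps '[{"tx": 0.3, "ty": 0.04, "tz": 0, "turn": 0, "grip": 0.2}, {"tx": 0.6, "ty": 0.06, "tz": 0, "turn": 0, "grip": 0.2}, {"tx": 0.6, "ty": 0.06, "tz": 0, "turn": 0, "grip": 0.2}, {"tx": 0.6, "ty": 0.06, "tz": 0, "turn": 0, "grip": 0.2}, {"tx": 0.6, "ty": 0.06, "tz": 0, "turn": 0, "grip": 0.2}, {"tx": 0.5, "ty": 0.06, "tz": 0, "turn": 0, "grip": 0.2}, {"tx": 0.3, "ty": 0.05, "tz": 0, "turn": 0, "grip": 0.2}, {"tx": 0.2, "ty": 0.03, "tz": 0, "turn": 0, "grip": 0.2}, {"tx": 0.1, "ty": 0, "tz": 0, "turn": 0, "grip": 0.2}, {"tx": 0, "ty": 0, "tz": 0, "turn": 0, "grip": 0.2}, {"tx": 0, "ty": 0, "tz": 0, "turn": 0, "grip": 0.2}]'

```text
time: 12.72
position: [0.5412, 0.002, 0.1104]
tool_rot: [2.525, 1.869, -0.001]
ft_force: [0.2, -0.5, -2.2]
grip_width: 0.481
grip_force: 25.0
```

```bash
python3 plan.py .5417 .0045 .111 -17
python3 - <<'E'
from bench import ctrl
import cv2,numpy as np
from h import *
e=load("scene3");print("lens pred earlier",proj(e,[.4707,-.1427,.110]),"seen 249,189")
d=ctrl.get_image("side");np.savez("pics/side4.npz",**d);e=ctrl.get_image("scene");np.savez("pics/scene4.npz",**e)
print("lens pred now",proj(e,[.5614,.069,.110]),"boss pred",proj(e,[.585,.146,.11]))
f=lambda p,x,y:cv2.resize(p[y:y+120,x:x+130,::-1],None,fx=3,fy=3,interpolation=cv2.INTER_CUBIC)
cv2.imwrite("pics/c5.png",np.hstack([f(e["pixels"],250,175),f(d["pixels"],240,120)]))
E
```

```text
t 12.72 pos [0.5412 0.002  0.1104] yaw_y -16.97 z [-0.    -0.001 -1.   ] shift [ 0.043 -0.004 -0.01 ] turn 0.003 q7 -0.5 F [ 0.2 -0.5 -2.2]
lens pred earlier [250.77323886 189.58284687] seen 249,189
lens pred now [310.48448864 225.58229572] boss pred [335.63392567 237.77951952]
```

View pics/c5.png

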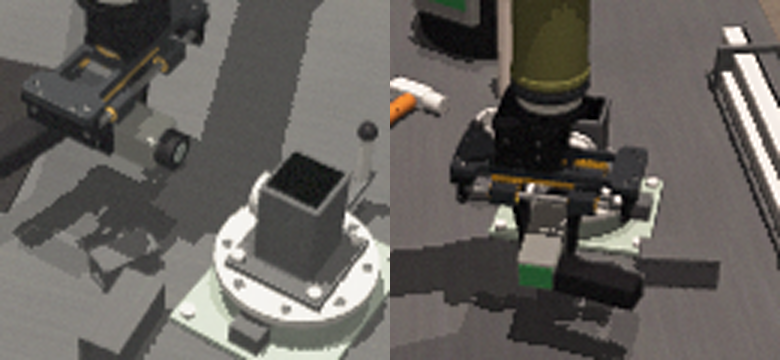

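The lens is at scene (310,225), predicted (310.5,225.6), and the boss at about (336,238) as predicted. The aim is good, so I'll hold.

>>> send_rows --steps '[{"tx": 0, "ty": 0, "tz": 0, "turn": 0, "grip": 0.2}, {"tx": 0, "ty": 0, "tz": 0, "turn": 0, "grip": 0.2}, {"tx": 0, "ty": 0, "tz": 0, "turn": 0, "grip": 0.2}, {"tx": 0, "ty": 0, "tz": 0, "turn": 0, "grip": 0.2}, {"tx": 0, "ty": 0, "tz": 0, "turn": 0, "grip": 0.2}, {"tx": 0, "ty": 0, "tz": 0, "turn": 0, "grip": 0.2}, {"tx": 0, "ty": 0, "tz": 0, "turn": 0, "grip": 0.2}, {"tx": 0, "ty": 0, "tz": 0, "turn": 0, "grip": 0.2}, {"tx": 0, "ty": 0, "tz": 0, "turn": 0, "grip": 0.2}, {"tx": 0, "ty": 0, "tz": 0, "turn": 0, "grip": 0.2}, {"tx": 0, "ty": 0, "tz": 0, "turn": 0, "grip": 0.2}, {"tx": 0, "ty": 0, "tz": 0, "turn": 0, "grip": 0.2}]'

```text
time: 14.32
position: [0.5414, 0.003, 0.1105]
tool_rot: [2.524, 1.871, -0.0]
ft_force: [0.2, -0.4, -3.5]
grip_width: 0.481
grip_force: 25.0
```

>>> send_rows --steps '[{"tx": 0, "ty": 0, "tz": 0, "turn": 0, "grip": 0.2}, {"tx": 0, "ty": 0, "tz": 0, "turn": 0, "grip": 0.2}, {"tx": 0, "ty": 0, "tz": 0, "turn": 0, "grip": 0.2}, {"tx": 0, "ty": 0, "tz": 0, "turn": 0, "grip": 0.2}, {"tx": 0, "ty": 0, "tz": 0, "turn": 0, "grip": 0.2}, {"tx": 0, "ty": 0, "tz": 0, "turn": 0, "grip": 0.2}, {"tx": 0, "ty": 0, "tz": 0, "turn": 0, "grip": 0.2}, {"tx": 0, "ty": 0, "tz": 0, "turn": 0, "grip": 0.2}, {"tx": 0, "ty": 0, "tz": 0, "turn": 0, "grip": 0.2}, {"tx": 0, "ty": 0, "tz": 0, "turn": 0, "grip": 0.2}]'

```text
time: 15.58
position: [0.5415, 0.003, 0.1105]
tool_rot: [2.524, 1.871, -0.0]
ft_force: [0.0, -0.0, -1.8]
grip_width: 0.479
grip_force: 25.0
```

```bash
python3 plan.py .451 -.208 .111 9.2
```

```text
t 15.57 pos [0.5415 0.003  0.1105] yaw_y -16.91 z [ 0. -0. -1.] shift [-3.802 -0.42  -0.008] turn -3.263 q7 -0.5 F [ 0.  -0.  -1.8]
```

>>> send_rows --steps '[{"tx": -0.3, "ty": -0.04, "tz": 0, "turn": 0, "grip": 0.2}, {"tx": -0.6, "ty": -0.06, "tz": 0, "turn": 0, "grip": 0.2}, {"tx": -0.6, "ty": -0.06, "tz": 0, "turn": 0, "grip": 0.2}, {"tx": -0.6, "ty": -0.06, "tz": 0, "turn": 0, "grip": 0.2}, {"tx": -0.6, "ty": -0.06, "tz": 0, "turn": 0, "grip": 0.2}, {"tx": -0.5, "ty": -0.06, "tz": 0, "turn": 0, "grip": 0.2}, {"tx": -0.4, "ty": -0.05, "tz": 0, "turn": 0, "grip": 0.2}, {"tx": -0.2, "ty": -0.03, "tz": 0, "turn": 0, "grip": 0.2}, {"tx": 0, "ty": 0, "tz": 0, "turn": -0.6, "grip": 0.2}, {"tx": 0, "ty": 0, "tz": 0, "turn": -0.8, "grip": 0.2}, {"tx": 0, "ty": 0, "tz": 0, "turn": -0.8, "grip": 0.2}, {"tx": 0, "ty": 0, "tz": 0, "turn": -0.7, "grip": 0.2}]'

```text
time: 17.08
position: [0.4514, -0.207, 0.1106]
tool_rot: [-2.091, -2.345, -0.001]
ft_force: [-0.8, 0.0, -2.5]
grip_width: 0.482
grip_force: 25.0
```

>>> send_rows --steps '[{"tx": 0, "ty": 0, "tz": 0, "turn": -0.36, "grip": 0.2}, {"tx": 0, "ty": 0, "tz": 0, "turn": 0, "grip": 0.2}, {"tx": 0, "ty": 0, "tz": 0.3, "turn": 0, "grip": 0.2}, {"tx": 0, "ty": 0, "tz": 0.4, "turn": 0, "grip": 0.2}, {"tx": 0, "ty": 0, "tz": 0.3, "turn": 0, "grip": 0.2}, {"tx": 0, "ty": 0, "tz": 0.2, "turn": 0, "grip": 0.2}, {"tx": 0, "ty": 0, "tz": 0, "turn": 0, "grip": 0.2}, {"tx": 0, "ty": 0, "tz": 0, "turn": 0, "grip": 0.2}]'

```text
time: 18.08
position: [0.4516, -0.208, 0.039]
tool_rot: [2.036, 2.391, 0.0]
ft_force: [-0.2, -0.2, -1.9]
grip_width: 0.48
grip_force: 25.0
```

```bash
python3 plan.py .451 -.208 .0236 9.2
```

```text
t 18.07 pos [ 0.4516 -0.208   0.039 ] yaw_y 9.17 z [ 0.001 -0.    -1.   ] shift [ 0.002 -0.01   0.257] turn -0.003 q7 0.4 F [-0.2 -0.2 -1.9]
```

>>> send_rows --steps '[{"tx": 0, "ty": 0, "tz": 0.1, "turn": 0, "grip": 0.2}, {"tx": 0, "ty": 0, "tz": 0.08, "turn": 0, "grip": 0.2}, {"tx": 0, "ty": 0, "tz": 0.04, "turn": 0, "grip": 0.2}, {"tx": 0, "ty": 0, "tz": 0.03, "turn": 0, "grip": 0.2}, {"tx": 0, "ty": 0, "tz": 0, "turn": 0, "grip": 0.2}, {"tx": 0, "ty": 0, "tz": 0, "turn": 0, "grip": 0.2}]'

```text
time: 18.82
position: [0.4512, -0.2079, 0.0236]
tool_rot: [2.036, 2.392, 0.0]
ft_force: [-0.8, 0.3, -2.4]
grip_width: 0.482
grip_force: 25.0
```

```bash
python3 plan.py .451 -.208 .0236 9.2
```

```text
t 18.82 pos [ 0.4512 -0.2079  0.0236] yaw_y 9.17 z [ 0. -0. -1.] shift [-0.001 -0.003  0.   ] turn -0.003 q7 0.39 F [-0.8  0.3 -2.4]
```

>>> send_rows --steps '[{"tx": 0, "ty": 0, "tz": 0.02, "turn": 0, "grip": 0.2}, {"tx": 0, "ty": 0, "tz": 0.01, "turn": 0, "grip": 0.2}, {"tx": 0, "ty": 0, "tz": 0, "turn": 0, "grip": 0.2}, {"tx": 0, "ty": 0, "tz": 0, "turn": 0, "grip": 0.2}]'

```text
time: 19.32
position: [0.4512, -0.2079, 0.0235]
tool_rot: [2.037, 2.392, -0.002]
ft_force: [-5.5, 3.8, 14.1]
grip_width: 0.483
grip_force: 25.0
```

Contact with the mat. Releasing and lifting away.

>>> send_rows --steps '[{"tx": 0, "ty": 0, "tz": -0.03, "turn": 0, "grip": 0.5}, {"tx": 0, "ty": 0, "tz": 0, "turn": 0, "grip": 0.6}, {"tx": 0, "ty": 0, "tz": 0, "turn": 0, "grip": 0.8}, {"tx": 0, "ty": 0, "tz": 0, "turn": 0, "grip": 1}, {"tx": 0, "ty": 0, "tz": 0, "turn": 0, "grip": 1}, {"tx": 0, "ty": 0, "tz": 0, "turn": 0, "grip": 1}]'

```text
time: 20.08
position: [0.451, -0.2078, 0.0235]
tool_rot: [-2.037, -2.392, 0.0]
ft_force: [-0.6, 0.2, 0.1]
grip_width: 0.952
grip_force: 0.0
```

>>> send_rows --steps '[{"tx": 0, "ty": 0, "tz": -0.2, "turn": 0, "grip": 1}, {"tx": 0, "ty": 0, "tz": -0.6, "turn": 0, "grip": 1}, {"tx": 0, "ty": 0, "tz": -0.9, "turn": 0, "grip": 1}, {"tx": 0, "ty": 0, "tz": -0.9, "turn": 0, "grip": 1}, {"tx": -0.6, "ty": 0, "tz": -0.6, "turn": 0, "grip": 1}, {"tx": -0.6, "ty": 0, "tz": 0, "turn": 0, "grip": 1}, {"tx": 0, "ty": 0, "tz": 0, "turn": 0, "grip": 1}, {"tx": 0, "ty": 0, "tz": 0, "turn": 0, "grip": 1}]'

```text
time: 21.08
position: [0.4625, -0.2778, 0.2156]
tool_rot: [-2.035, -2.392, -0.001]
ft_force: [-0.1, 0.5, -0.0]
grip_width: 1.004
grip_force: 0.0
```

Run:
```python
from bench import ctrl
import cv2,numpy as np
w=ctrl.get_image("wrist")["pixels"];a=ctrl.get_image("scene")["pixels"]
cv2.imwrite("pics/c6.png",np.hstack([cv2.resize(x[:,:,::-1],(400,300)) for x in (w,a)]))
```

```text
(no output)
```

View pics/c6.png

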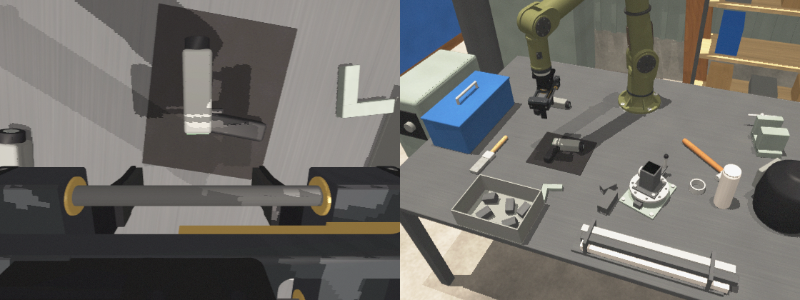

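The thermometer lies flat on its mat at wrist (197,90), the turntable is still turned at scene (650,180), and nothing else has moved. Handing in.

```bash
python3 -c "
from bench import ctrl
print(ctrl.close_job())"
```

```text
the job is handed in; nothing more can be done
None
```

The job is handed in: the turntable is in its second notch, the thermometer was held on the boss from about 8 cm for over 2 s and laid back on its mat, and the last pictures show everything else in place; no verdict was returned.

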